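Everything back on its own coaster

TASK

The pepper mill, salt shaker, espresso cup and tea light have been put back on one another's coasters. Swap them round, one at a time with the empty six-sided coaster or a bare bit of worktop as the spare place, until the pepper mill stands in the middle of the round coaster, the salt shaker of the square one, the espresso cup (its round body) of the oblong one and the tea light of the three-sided one, all upright and let go. Knock nothing over and do not push the drinking glass about.

Things in the scene. Friction and masses are not known exactly. Their poses are not given: they have to be found in the camera images.
- pepper_mill: turned dark-brown wooden pepper mill, 170 mm tall, about 0.18 kg; foot 58 mm across, waisted below the head (head 49 mm across from 123 to 159 mm above the foot, metal knob 12 mm across to 170 mm). Loose, stands upright; origin at the centre of its foot, z up. The head does not turn or come off.
- salt_shaker: glass salt shaker with a grey domed cap, 44 mm across, 90 mm tall, about 0.1 kg; straight glass side to about 66 mm, cap 34 mm across above that. Loose, upright; origin at the centre of its foot, z up.
- espresso_cup: small brown stoneware espresso cup, open at the top, 58 mm tall, about 0.14 kg. Its round body is 67 mm across at the rim, tapering to a 45 mm foot; the ear handle (8 mm thick, at 12 to 55 mm height) stands out towards the cup's -y. Loose, upright; origin at foot height, 13 mm from the body's axis on the handle side: the centre of the cup's round body and foot lies at x = 0, y = +13 mm in the cup's frame. Its x axis runs across the body, square to the handle.
- tea_light: small round tea light in a metal cup with pale green wax, 38 mm across, 15 mm tall, about 14 g. Loose; origin at the centre of its underside, z up.
- round_coaster: round coaster, 100 mm in diameter. Fixed to the worktop, 8 mm thick, pale wood like the other coasters; origin at the centre of its underside, so its top is 8 mm above the origin; home of the pepper mill.
- square_coaster: square coaster, 90 x 90 mm. Fixed to the worktop, 8 mm thick, pale wood like the other coasters; origin at the centre of its underside, so its top is 8 mm above the origin; home of the salt shaker.
- oblong_coaster: oblong (rectangular) coaster, 76 mm along its x, 130 mm along its y. Fixed to the worktop, 8 mm thick, pale wood like the other coasters; origin at the centre of its underside, so its top is 8 mm above the origin; home of the espresso cup.
- triangle_coaster: three-sided coaster with rounded corners, its sides 43 mm and its corners 76 mm from the centre. Fixed to the worktop, 8 mm thick, pale wood like the other coasters; origin at the centre of its underside, so its top is 8 mm above the origin; home of the tea light.
- hexagon_coaster: six-sided coaster, about 95 mm across its flats, empty at the start. Fixed to the worktop, 8 mm thick, pale wood like the other coasters; origin at the centre of its underside, so its top is 8 mm above the origin; spare: free to park something on.
- tumbler: clear drinking glass, 76 mm across the rim, 86 mm tall, a bystander that stands to the right of the coasters and must not be pushed along or knocked over. Origin at the centre of its foot.

How it is judged:
At the end, for the whole second after the job is handed in: Pepper mill on the round, salt shaker on the square, tea light on the three-sided coaster, centre to centre within 15 mm; espresso cup's round body on the oblong coaster, within 14 mm along the cup's x and y; all upright within 0.08 rad on their coasters, released and at rest (horizontal distance between pepper_mill and round_coaster below 0.015 m and z of pepper_mill in the frame of round_coaster between 0.004 and 0.013 m and angle between each of pepper_mill, salt_shaker, espresso_cup, tea_light's own z axis and vertical below 0.08 rad and linear speed of each of pepper_mill, salt_shaker, espresso_cup, tea_light below 0.01 m/s and horizontal distance between salt_shaker and square_coaster below 0.015 m and z of salt_shaker in the frame of square_coaster between 0.004 and 0.013 m and x of oblong_coaster in the frame of espresso_cup between -0.014 and 0.014 m and y of oblong_coaster in the frame of espresso_cup between -0.001 and 0.027 m and z of espresso_cup in the frame of oblong_coaster between 0.004 and 0.013 m and horizontal distance between tea_light and triangle_coaster below 0.015 m and z of tea_light in the frame of triangle_coaster between 0.004 and 0.013 m); the robot touches nothing.
It fails at once if the pepper mill, salt shaker, espresso cup, tea light or drinking glass is knocked over (angle between any of pepper_mill, salt_shaker, espresso_cup, tea_light, tumbler's own z axis and vertical above 0.7 rad).
It fails at once if the drinking glass is pushed more than 30 mm from where it stood (distance of tumbler from where it was at the start of the episode above 0.03 m).
It also fails if it takes over 144 s, if anything falls off the work surface, if the arm or the gripper's body presses on something with over 40 N, if the wrist force passes 120 N, or if a joint passes its speed limit or range.

ROBOT

A 6-joint arm with a two-finger parallel gripper is mounted at the origin on a cart in front of the work surface, level with it; the furniture and walls round the work are solid. World frame = base frame: x ahead of the robot, y to its left, z up, the work surface at z = 0. Lengths are in m, angles in rad, forces in N, time in s.
With the tool pointing down it reaches from about 0.375 to 0.9 m from the base axis. Payload 3.1 kg.
Tool frame: the origin (TCP) lies at the very end of the fingers, on their centre line; the grasp point (between the pads) lies 19 mm behind it (hold_point_z is the distance from the TCP to the grasp point, in m); z points along the fingers, x is the direction in which the jaws open and shut, and the axes are right-handed (so a half turn about z gives the same grasp; the last joint's range is limited). The gripper opens to 87 mm and grips with 3 to 60 N. Pads are 19 mm wide; open, the fingers measure 117 mm over their backs; the gripper's body (75 mm by 190 mm) begins 51 mm behind the grasp point.
Start: joints at [-1.522, 0.527, 1.433, -0, 1.181, -0.178], TCP at [0.141, -0.609, 0.223] pointing down, gripper open.
Joint ranges: [-3.08, 3.08], [-0.75, 2.2], [0.22, 2.44], [-1.43, 4.57], [0, 2.65], [-2.85, 2.85]. Speed limits (rad/s): [2.79, 2.79, 3.14, 3.14, 3.14, 3.14].

INTERFACE

Orientations are given as a unit quaternion [x, y, z, w].
In Python, from rig import * gives the robot as it stands.
- The arm moves only by the tool carry_out, never from a script. Its argument "deltas" is a list of rows, each a list of 7 numbers: the closure, from -1 (fully open) to 1 (shut), then the shift along the tool's x, y, z in units of 25 mm (1.0 is 25 mm), then the turn, a rotation vector about the tool's x, y, z in degrees. In form: [[jaw, x, y, z, rx, ry, rz], ...]. A call has 1 to 8 rows; each row is the pose to reach, as a shift and turn from the pose commanded when the call began, along the tool's axes at that moment; what a row does not reach only later rows make up. A row lasts 1/10 s, in which the tool goes at most 50 mm and 8.59 degrees, less where a joint would pass 70% of its speed; a pose out of reach is approached as far as the arm can. A call with a gripper value outside its range is refused whole. The fingers move at their own pace and stop on an object; "force" is the grip in N (left out, the last holds). Time passes only in rows, so rows that repeat a pose let the fingers close. It gives the time, the measured TCP pose, the force and the opening at its end, in the units of the state.
- get_obs(): the state, without advancing time (a new reading comes with each control period).
- camera(name): name is "side" or "top"; returns (picture, depth): 400x640x3 uint8, red, green, blue; 400x640 float32, m along the optical axis (not along the pixel's ray), 0 where there is no reading.
- camera_info(name): a dict with "mtx" (3x3 intrinsics, pixels), "origin" and "rotation" of the camera in the world. Camera axes: x right, y down, z forward; pixel columns grow to the right and rows downward; lengths in m; the calibration is good to about 2 mm. A picture is of the moment at which its call begins. camera_info takes no time and is no camera call.
- hand_in(): hands the job in, once; it reports no verdict.
Trained networks look in the newest picture that a camera, given by its name, has taken for a name from the list of things; names that differ only in an ending like _2 or _b are one class to them, and where a whole thing is asked for, a point or a joint stands for the part that bears it (a point fixed in the world has none). Each returns a list of dicts, best first, with "score" (0 to 1); they miss things now and then, are a little off and sometimes report something else, mostly with a low value. They report only what shows in the picture. A call takes as long as a camera call.
- spot_in(camera, target): "pixel" ([row, column] in pixels, amid what is visible of it).
The state is a dict: "time": time; "q": joint angles; "joint_velocities": joint speeds; "joint_torque": joint torques, N m; "position": TCP position; "tool_rot": TCP orientation; "ft_force": force on the tool from outside, world axes, zero at the start; "moment": the same for the moment, N m; "grip_width": finger opening in m.
Only numpy, scipy, OpenCV 4.12 (cv2) and the standard library are available. Lean on these libraries where they do the work, as an engineer would, in place of code of your own. Each camera call takes 0.05 s, during which the arm holds its last target.

## Working session

There is one attempt and no reset: what is moved stays moved. The work goes in short steps, Python scripts to look and compute and a tool call to move; the robot and the scene stay as the last step left them, time stands still between calls to the robot, and variables do not carry over. Pictures are saved under pics/ and viewed, and the job is handed in when it is done.

Besides the shell and the picture viewer there is one more tool, called after "Emit:" as name(argument=value, ...), one argument or row to a line, values as JSON. carry_out: Moves the arm, as the interface text tells. Its arguments: {"type":"object","properties":{"deltas":{"type":"array"},"force":{"type":"number"}},"required":["deltas"]}

```bash
mkdir -p pics; ls
cat > h.py <<'E'
from rig import *
import numpy as np, cv2
def shot(n,f):
    p,d=camera(n); cv2.imwrite('pics/'+f,p[:,:,::-1]); return p,d
def world(n,d,r,c,z=None):
    i=camera_info(n);K=np.array(i['mtx']);R=np.array(i['rotation']);o=np.array(i['origin'])
    ray=R@np.linalg.inv(K)@np.array([c,r,1.])
    if z is not None: return o+ray*(z-o[2])/ray[2]
    return o+ray*d[int(r),int(c)]
def proj(n,P):
    i=camera_info(n);K=np.array(i['mtx']);R=np.array(i['rotation']);o=np.array(i['origin'])
    q=K@(R.T@(np.array(P)-o)); return q[1]/q[2],q[0]/q[2]
E
python3 - <<'E'
from h import *
for n in('top','side'):
    p,d=shot(n,n+'0.png'); np.save(n+'0.npy',d)
    i=camera_info(n);print(n,i)
    for t in ['pepper_mill','salt_shaker','espresso_cup','tea_light','round_coaster','square_coaster','oblong_coaster','triangle_coaster','hexagon_coaster','tumbler']:
        for s in spot_in(n,t)[:2]:
            r,c=s['pixel'];print(t,round(s['score'],2),np.round([r,c]),np.round(world(n,d,r,c),3))
print(get_obs())
E
```

```text
pics
top {'mtx': array([[362.36895165,   0.        , 317.70033079],
       [  0.        , 362.36895165, 200.62810527],
       [  0.        ,   0.        ,   1.        ]]), 'origin': array([ 0.37406401, -0.06298231,  1.20875168]), 'rotation': array([-0.70497407,  0.70520977, -0.05565904,  0.0509197 ])}Traceback (most recent call last):
  File "<stdin>", line 7, in <module>
  File "h.py", line 7, in world
    ray=R@np.linalg.inv(K)@np.array([c,r,1.])
        ~^~~~~~~~~~~~~~~~~
ValueError: matmul: Input operand 1 has a mismatch in its core dimension 0, with gufunc signature (n?,k),(k,m?)->(n?,m?) (size 3 is different from 4)
```

Rotation is a quaternion.

```bash
sed -i "s/R=np.array(i\['rotation'\])/R=Rot.from_quat(i['rotation']).as_matrix()/; 1a from scipy.spatial.transform import Rotation as Rot" h.py
python3 - <<'E'
from h import *
for n in('top','side'):
    p,d=shot(n,n+'0.png'); np.save(n+'0.npy',d)
    i=camera_info(n);print(n,i['origin'],Rot.from_quat(i['rotation']).as_matrix()[:,2])
    for t in ['pepper_mill','salt_shaker','espresso_cup','tea_light','round_coaster','square_coaster','oblong_coaster','triangle_coaster','hexagon_coaster','tumbler']:
        for s in spot_in(n,t)[:2]:
            r,c=s['pixel'];print(t,round(s['score'],2),np.round([r,c]),np.round(world(n,d,r,c),3))
print(get_obs())
E
```

```text
top [ 0.37406401 -0.06298231  1.20875168] [ 0.1502945  -0.00670847 -0.98861851]
pepper_mill 0.71 [231. 295.] [ 0.445 -0.004  0.165]
pepper_mill 0.69 [181. 256.] [0.622 0.138 0.01 ]
salt_shaker 0.46 [170. 253.] [0.638 0.133 0.098]
espresso_cup 0.66 [227. 386.] [ 0.468 -0.297  0.013]
tea_light 0.39 [176. 333.] [ 0.639 -0.121  0.02 ]
square_coaster 0.93 [178. 334.] [ 0.631 -0.126  0.017]
oblong_coaster 0.58 [180. 259.] [0.627 0.127 0.011]
triangle_coaster 0.96 [227. 301.] [ 0.457 -0.021  0.162]
triangle_coaster 0.2 [228. 387.] [ 0.464 -0.301  0.015]
hexagon_coaster 0.92 [231. 219.] [0.456 0.255 0.01 ]
tumbler 0.62 [202. 428.] [ 0.552 -0.439  0.011]
side [0.14697224 0.56843964 0.65176625] [ 0.39637176 -0.666933   -0.63094359]
pepper_mill 0.56 [209. 342.] [0.432 0.004 0.107]
salt_shaker 0.92 [231. 229.] [0.634 0.153 0.07 ]
espresso_cup 0.73 [164. 385.] [ 0.454 -0.312  0.03 ]
espresso_cup 0.36 [179. 385.] [ 0.435 -0.273  0.007]
round_coaster 0.83 [177. 386.] [ 0.437 -0.282  0.008]
square_coaster 0.89 [190. 299.] [ 0.616 -0.101  0.017]
oblong_coaster 0.89 [254. 239.] [0.617 0.157 0.009]
obl
[... 231 characters left out ...]
.455 0.021 0.007]
{'time': 1.2, 'q': array([-1.52249701e+00,  5.27475892e-01,  1.43270256e+00, -1.93826441e-05,
        1.18138974e+00, -1.78494443e-01]), 'joint_velocities': array([ 0.00041111,  0.00133786, -0.0012442 ,  0.00034716, -0.00084665,
        0.00050856]), 'joint_torque': array([-4.11761785e-04, -4.40024865e+01, -1.76983488e+01,  6.32401323e-02,
        5.05014695e-02, -1.73637540e-05]), 'position': array([ 0.14055974, -0.60896798,  0.22256241]), 'tool_rot': array([ 7.82579617e-01, -6.22550514e-01,  1.32668507e-06,  1.51043166e-05]), 'ft_force': array([-0.4288465 , -0.20831638,  0.76825475]), 'moment': array([0.01833555, 0.01578982, 0.03807283]), 'grip_width': 0.0870921897980335}
```

View pics/top0.png

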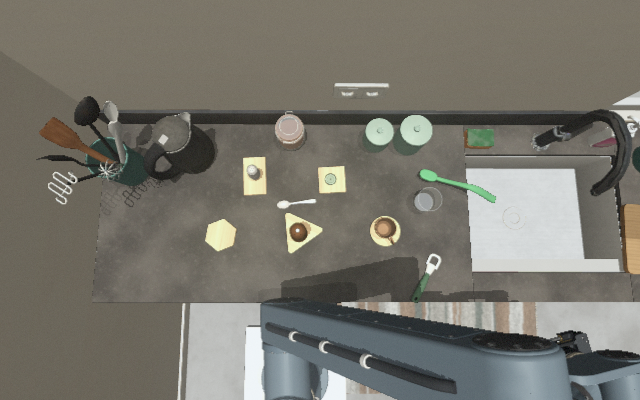

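View pics/side0.png

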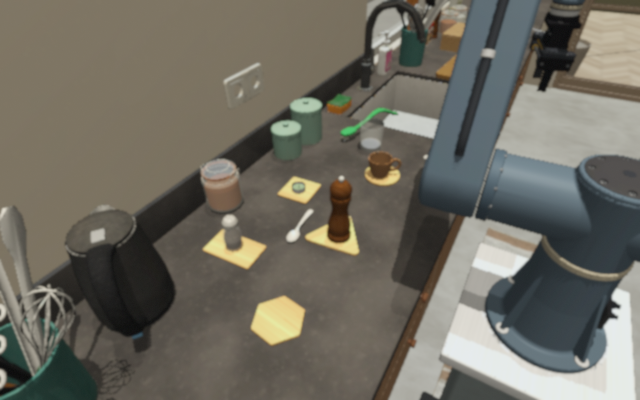

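Both views agree: the mill is on the triangle (top view 298,232), the salt on the oblong (254,173), the tea light on the square (331,179) and the cup on the round (385,231). The hexagon (220,235) is empty. Next I'll measure the coasters and objects more exactly.

Run:
```python
import cv2,numpy as np
from h import *
p=cv2.imread('pics/top0.png')
crop=p[150:260,190:450]; cv2.imwrite('pics/c0.png',cv2.resize(crop,None,fx=3,fy=3,interpolation=cv2.INTER_CUBIC))
cv2.imwrite('pics/c1.png',cv2.resize(p[205:255,275:415],None,fx=5.5,fy=5.5,interpolation=cv2.INTER_CUBIC))
hsv=cv2.cvtColor(p,cv2.COLOR_BGR2HSV)
m=((hsv[...,0]>15)&(hsv[...,0]<36)&(hsv[...,1]>50)&(hsv[...,2]>150)).astype(np.uint8)
n,l,s,c=cv2.connectedComponentsWithStats(m)
for k in range(1,n):
    if s[k,4]<150 or not(190<c[k,0]<450 and 150<c[k,1]<260): continue
    ct=max(cv2.findContours((l==k).astype(np.uint8),0,2)[0],key=len if 0 else cv2.contourArea)[:,0,:].astype(float)
    W=np.array([world('top',None,r,cc,0.008)[:2] for cc,r in ct]).astype(np.float32)
    print(k,s[k],np.round(c[k]),'circ',cv2.minEnclosingCircle(W*1000),'rect',cv2.minAreaRect(W*1000),'tri',np.round(cv2.minEnclosingTriangle((W*1000).reshape(-1,1,2))[1].reshape(3,2)))
```

```text
3 [243 157  24  39 620] [255. 177.] circ ((643.1522827148438, 142.2820587158203), 72.52197265625) rect ((642.0594482421875, 142.7049560546875), (131.9169158935547, 77.51481628417969), 1.7243099212646484) tri [[825. 116.]
 [566. 100.]
 [589. 238.]]
4 [318 166  28  28 459] [331. 179.] circ ((630.770751953125, -117.60701751708984), 61.46605682373047) rect ((629.4278564453125, -118.78413391113281), (91.99811553955078, 91.58047485351562), 3.4446945190429688) tri [[ 600. -249.]
 [ 579.  -72.]
 [ 745.  -72.]]
6 [285 213  38  40 399] [299. 230.] circ ((453.9734191894531, -9.885384559631348), 75.39747619628906) rect ((455.114990234375, -25.579322814941406), (130.4579315185547, 118.8160400390625), 5.467931270599365) tri [[524.  41.]
 [461. -97.]
 [375.  26.]]
7 [370 216  31  31 355] [384. 233.] circ ((456.29608154296875, -293.7123107910156), 50.79610824584961) rect ((457.3171691894531, -293.24798583984375), (98.87582397460938, 99.71940612792969), 32.91291809082031) tri [[ 462. -392.]
 [ 365. -242.]
 [ 537. -246.]]
8 [216 219  21  32 407] [226. 235.] circ ((443.17828369140625, 248.094482421875), 52.295135498046875) rect ((441.6089782714844, 229.28895568847656), (55.83357620239258, 103.73001098632812), 84.13988494873047) tri [[431. 167.]
 [382. 263.]
 [511. 250.]]
9 [205 220  14  27 181] [211. 232.] circ ((448.70660400390625, 269.538818359375), 43.90983963012695) rect ((450.3959045410156, 281.5663146972656), (31.66613006591797, 87.5092544555664), 82.00516510009766) tri [[395. 273.]
 [448. 315.]
 [508. 258.]]
```

View pics/c0.png

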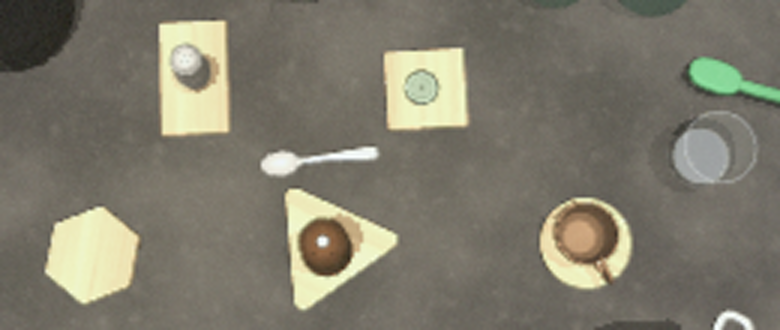

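View pics/c1.png

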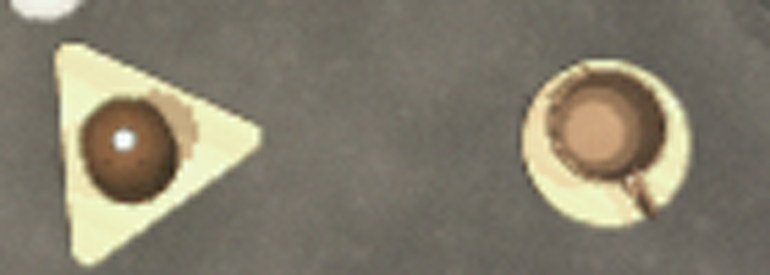

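The coasters fit cleanly. Now the objects from crop pixels, and a check using the depth image.

Run:
```python
import cv2,numpy as np
from h import *
d=np.load('top0.npy')
def f(x,y,s,ox,oy,z): return np.round(world('top',None,(y+.5)/s-.5+oy,(x+.5)/s-.5+ox,z),4)
print('knob',f(123,140,5.5,275,205,.178),'head',f(129,150,5.5,275,205,.150))
print('salt cap',f(184,56,3,190,150,.093),'tea',f(421,87,3,190,150,.023))
a=f(607,126,5.5,275,205,.066);b=f(648,210,5.5,275,205,.05);print('rim',a,'handle',b,np.degrees(np.arctan2(*(b-a)[1::-1])))
i=camera_info('top');K=np.array(i['mtx']);R=Rot.from_quat(i['rotation']).as_matrix()
rr,cc=np.mgrid[:400,:640]
W=(np.stack([cc,rr,np.ones_like(cc)],-1)@np.linalg.inv(K).T@R.T)*d[...,None]+i['origin']
np.save('W.npy',W)
def reg(x0,x1,y0,y1,z0,z1):
    m=(W[...,0]>x0)&(W[...,0]<x1)&(W[...,1]>y0)&(W[...,1]<y1)&(W[...,2]>z0)&(W[...,2]<z1)
    P=W[m];print(m.sum(),P.mean(0).round(4),np.round((P.min(0)+P.max(0))/2,4),(P.max(0)-P.min(0)).round(3))
reg(.35,.55,-.1,.09,.13,.2);reg(.57,.72,.08,.22,.07,.12);reg(.59,.67,-.16,-.07,.017,.04);reg(.38,.54,-.37,-.22,.05,.09);reg(.38,.54,-.37,-.22,.025,.09)
reg(.37,.52,.18,.32,.004,.03)
reg(.67,.9,-.05,.08,.03,.3);reg(.67,.9,-.4,-.1,.03,.3);reg(.5,.9,.2,.5,.03,.4)
```

```text
knob [ 0.4462 -0.011   0.178 ] head [ 0.4429 -0.0128  0.15  ]
salt cap [0.6467 0.1397 0.093 ] tea [ 0.6286 -0.1122  0.023 ]
rim [ 0.462  -0.2831  0.066 ] handle [ 0.4146 -0.3085  0.05  ] -151.814701567918
228 [ 0.4466 -0.0103  0.162 ] [ 0.4483 -0.0097  0.1662] [0.047 0.047 0.034]
100 [0.642  0.1377 0.0917] [0.643  0.1396 0.086 ] [0.03  0.034 0.031]
48 [ 0.6291 -0.1122  0.0207] [ 0.6291 -0.1121  0.0228] [0.037 0.034 0.011]
108 [ 0.4598 -0.2921  0.0624] [ 0.4545 -0.2846  0.0612] [0.082 0.066 0.02 ]
225 [ 0.4617 -0.2946  0.0485] [ 0.4531 -0.2846  0.0481] [0.085 0.066 0.046]
854 [0.445  0.2502 0.0086] [0.4442 0.2498 0.0107] [0.148 0.137 0.013]
2506 [0.8136 0.0158 0.1567] [0.7831 0.015  0.1649] [0.12 0.13 0.27]
5673 [ 0.8134 -0.2672  0.1577] [ 0.7789 -0.25    0.165 ] [0.129 0.3   0.27 ]
10200 [0.7854 0.3567 0.2211] [0.7086 0.35   0.2151] [0.271 0.3   0.37 ]
```

```bash
cat >> h.py <<'E'
def go(x,y,z,yaw=None):
    o=get_obs();R=Rot.from_quat(o['tool_rot']);p=np.array(o['position'])
    X=R.as_matrix()[:,0];cur=np.degrees(np.arctan2(X[1],X[0]))
    t=R.inv().apply(np.array([x,y,z])-p)/.025
    T=R.as_matrix() if yaw is None else np.array([[np.cos(yaw),np.sin(yaw),0],[np.sin(yaw),-np.cos(yaw),0],[0,0,-1]])
    print('pos',p.round(4),'yaw',cur.round(2),'q',o['q'].round(2),'units',t.round(2),'rot',np.degrees((R.inv()*Rot.from_matrix(T)).as_rotvec()).round(2),'w',o['grip_width'],'t',o['time'])
E
python3 -c "
from h import *
go(.446,-.011,.223,-np.pi/2)"
```

```text
pos [ 0.1406 -0.609   0.2226] yaw -77.01 q [-1.52  0.53  1.43 -0.    1.18 -0.18] units [-2.056e+01 -1.728e+01 -2.000e-02] rot [ 0.   -0.   12.99] w 0.0870921897980335 t 1.2
```

Emit:
carry_out(
  deltas=[
    [-1,-1.47,-1.23,0,0,0,2],
    [-1,-2.94,-2.47,0,0,0,4],
    [-1,-4.41,-3.7,0,0,0,6],
    [-1,-5.88,-4.94,0,0,0,8],
    [-1,-7.35,-6.17,0,0,0,10],
    [-1,-8.82,-7.41,0,0,0,12],
    [-1,-10.28,-8.64,0,0,0,13],
    [-1,-10.28,-8.64,0,0,0,13],
  ],
  force=20,
)

```text
time: 2.0
position: [0.2939, -0.3036, 0.2223]
tool_rot: [0.709, -0.705, -0.002, -0.001]
ft_force: [0.3, 0.7, -0.3]
grip_width: 0.0871
```

```bash
python3 -c "
from h import *
go(.446,-.011,.223,-np.pi/2)"
```

```text
pos [ 0.2939 -0.3036  0.2223] yaw -89.68 q [-1.07  0.26  1.91  0.    0.98  0.5 ] units [-11.67  -6.15   0.02] rot [0.07 0.28 0.32] w 0.0870531868253571 t 2.0
```

Emit:
carry_out(
  deltas=[
    [-1,-1.7,-0.9,0,0,0,0],
    [-1,-3.4,-1.8,0,0,0,0],
    [-1,-5.1,-2.7,0,0,0,0],
    [-1,-6.8,-3.6,0,0,0,0],
    [-1,-8.5,-4.5,0,0,0,0],
    [-1,-10.2,-5.4,0,0,0,0],
    [-1,-11.68,-6.14,0,0,0,0],
    [-1,-11.68,-6.14,0,0,0,0],
  ],
)

```text
time: 2.8
position: [0.4491, -0.0149, 0.2229]
tool_rot: [0.709, -0.705, 0.001, -0.001]
ft_force: [-1.2, 0.5, 0.1]
grip_width: 0.0872
```

Emit:
carry_out(
  deltas=[
    [-1,0,0,0,0,0,0],
    [-1,0,0,0,0,0,0],
  ],
)

```text
time: 3.0
position: [0.4466, -0.0191, 0.2225]
tool_rot: [-0.707, 0.707, -0.0, -0.0]
ft_force: [0.5, -0.6, 0.7]
grip_width: 0.087
```

```bash
python3 -c "
from h import *
go(.446,-.011,.130,-np.pi/2)
shot('top','t1.png');shot('side','s1.png')"
```

```text
pos [ 0.4466 -0.0191  0.2225] yaw -90.06 q [-0.29  0.29  1.86 -0.    0.99  1.28] units [-0.33  0.02  3.7 ] rot [ 0.01 -0.03 -0.06] w 0.08702495257226077 t 3.0
```

View pics/s1.png

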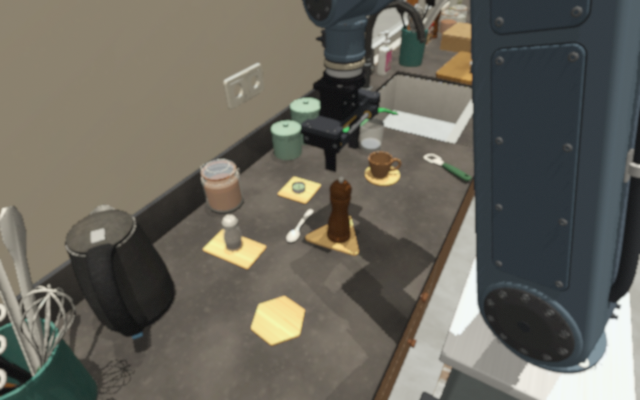

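```bash
python3 -c "
from h import *
print(proj('side',[.4466,-.019,.2225]),proj('side',[.446,-.011,.178]),proj('side',[.445,.25,.008]),proj('top',[.4466,-.019,.2225]))"
```

```text
(np.float64(157.53166902173297), np.float64(341.8121321382839)) (np.float64(177.12438388668653), np.float64(340.00680198846857)) (np.float64(317.7503773964745), np.float64(276.74378205729084)) (np.float64(228.7573507690889), np.float64(299.0939747728243))
```

View pics/t1.png

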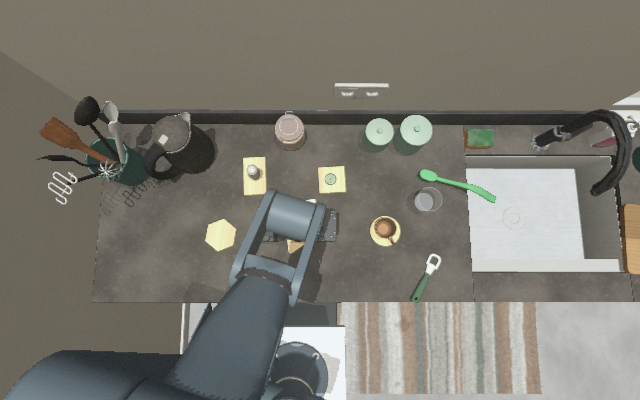

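Projections agree. Descend on the mill's head with a y correction.

Emit:
carry_out(
  deltas=[
    [-1,-0.33,0,0.5,0,0,0],
    [-1,-0.33,0,1.2,0,0,0],
    [-1,-0.33,0,2,0,0,0],
    [-1,-0.33,0,2.8,0,0,0],
    [-1,-0.33,0,3.5,0,0,0],
    [-1,-0.33,0,3.7,0,0,0],
    [-1,-0.33,0,3.7,0,0,0],
    [-1,-0.33,0,3.7,0,0,0],
  ],
)

```text
time: 3.9
position: [0.4472, -0.0104, 0.1306]
tool_rot: [-0.707, 0.708, -0.001, 0.0]
ft_force: [-0.1, -1.1, -0.8]
grip_width: 0.0874
```

```bash
python3 -c "
from h import *
go(.446,-.011,.130,-np.pi/2)
shot('side','s2.png')"
```

```text
pos [ 0.4472 -0.0104  0.1306] yaw -90.07 q [-0.27  0.45  1.96 -0.    0.73  1.3 ] units [0.02 0.05 0.02] rot [-0.06 -0.02 -0.07] w 0.08744214902270421 t 3.9
```

View pics/s2.png

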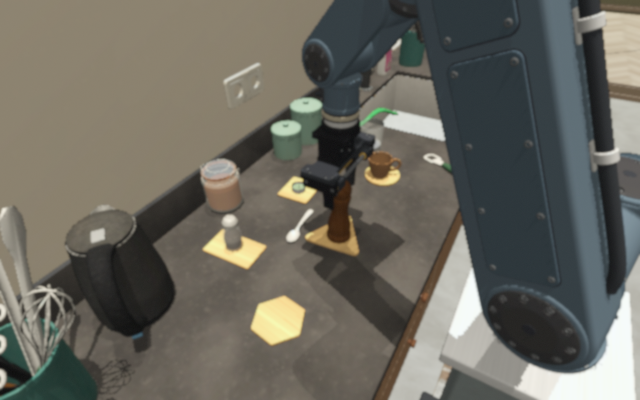

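The fingers straddle the mill's head (about 343,190). Close.

Emit:
carry_out(
  deltas=[
    [1,0,0,0,0,0,0],
    [1,0,0,0,0,0,0],
    [1,0,0,0,0,0,0],
    [1,0,0,0,0,0,0],
    [1,0,0,0,0,0,0],
    [1,0,0,0,0,0,0],
    [1,0,0,0,0,0,0],
    [1,0,0,0,0,0,0],
  ],
  force=20,
)

```text
time: 4.75
position: [0.4469, -0.0099, 0.1301]
tool_rot: [-0.707, 0.707, -0.0, 0.0]
ft_force: [-0.5, -0.8, 0.3]
grip_width: 0.0472
```

Emit:
carry_out(
  deltas=[
    [1,0,0,-0.4,0,0,0],
    [1,0,0,-0.9,0,0,0],
    [1,0,0,-1.4,0,0,0],
    [1,0,0,-1.8,0,0,0],
    [1,0,0,-2,0,0,0],
    [1,0,0,-2,0,0,0],
  ],
)

```text
time: 5.35
position: [0.4471, -0.0098, 0.1808]
tool_rot: [-0.707, 0.707, -0.001, 0.0]
ft_force: [-0.0, -0.1, -1.0]
grip_width: 0.0475
```

```bash
python3 -c "
from h import *
go(.445,.250,.180,-np.pi/2)
shot('side','s3.png')"
```

```text
pos [ 0.4471 -0.0098  0.1808] yaw -90.01 q [-0.27  0.36  1.91  0.    0.87  1.3 ] units [-10.39   0.09   0.03] rot [-0.09 -0.02 -0.01] w 0.047495888833782966 t 5.35
```

View pics/s3.png

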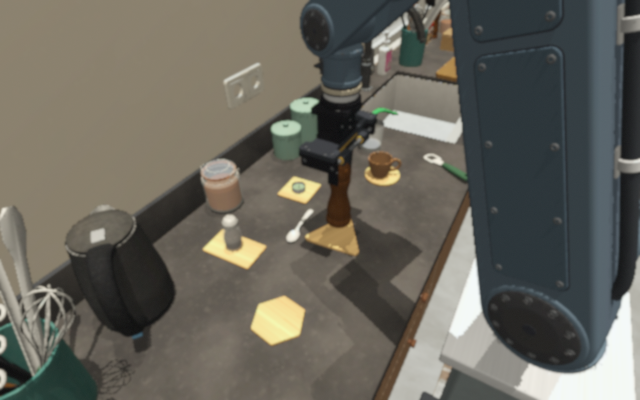

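The mill is held and clear of the triangle. Moving it to the hexagon.

Emit:
carry_out(
  deltas=[
    [1,-0.5,0,0,0,0,0],
    [1,-1.6,0,0,0,0,0],
    [1,-3.1,0,0,0,0,0],
    [1,-4.6,0.1,0,0,0,0],
    [1,-6.1,0.1,0,0,0,0],
    [1,-7.6,0.1,0,0,0,0],
    [1,-8.9,0.1,0,0,0,0],
    [1,-9.9,0.1,0,0,0,0],
  ],
)

```text
time: 6.2
position: [0.4429, 0.2404, 0.1793]
tool_rot: [0.708, -0.707, -0.001, 0.001]
ft_force: [0.3, 0.4, -1.3]
grip_width: 0.0475
```

Emit:
carry_out(
  deltas=[
    [1,-0.4,0,0,0,0,0],
    [1,-0.5,0,0.3,0,0,0],
    [1,-0.5,0,0.8,0,0,0],
    [1,-0.5,0,1.3,0,0,0],
    [1,-0.5,0,1.7,0,0,0],
    [1,-0.5,0,1.9,0,0,0],
    [1,-0.5,0,1.96,0,0,0],
    [1,-0.5,0,1.96,0,0,0],
  ],
)

```text
time: 7.0
position: [0.4444, 0.2499, 0.1309]
tool_rot: [-0.707, 0.707, 0.0, -0.0]
ft_force: [0.5, 1.1, -1.3]
grip_width: 0.0473
```

```bash
python3 -c "
from h import *
go(.445,.250,.130,-np.pi/2)
print(get_obs()['ft_force'])
shot('side','s4.png')"
```

```text
pos [0.4444 0.2499 0.1309] yaw -90.04 q [ 0.29  0.51  1.81 -0.    0.82  1.86] units [-0.   -0.02  0.04] rot [ 0.01 -0.01 -0.04] w 0.04729986810418293 t 7.0
[ 0.4892301   1.0682255  -1.34406069]
```

View pics/s4.png

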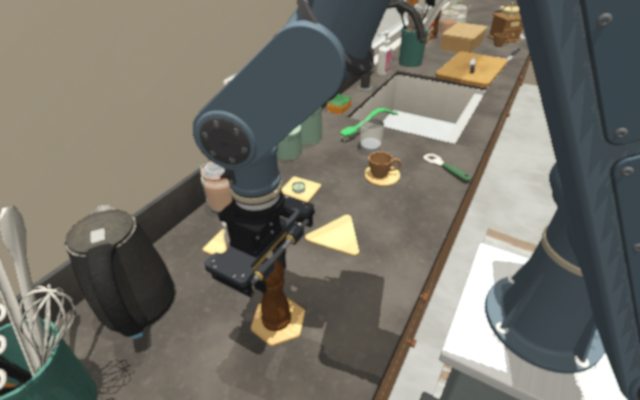

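Nearly down, with the foot on the hexagon (275,325). Lower 1 mm, then open and rise.

Emit:
carry_out(
  deltas=[
    [1,0,0,0.04,0,0,0],
    [1,0,0,0.04,0,0,0],
    [-1,0,0,0.04,0,0,0],
    [-1,0,0,0.04,0,0,0],
    [-1,0,0,0.04,0,0,0],
    [-1,0,0,0.04,0,0,0],
    [-1,0,0,0.04,0,0,0],
    [-1,0,0,0.04,0,0,0],
  ],
)

```text
time: 7.85
position: [0.4443, 0.2503, 0.1301]
tool_rot: [-0.707, 0.707, -0.0, 0.0]
ft_force: [0.7, 0.2, 0.0]
grip_width: 0.0839
```

Emit:
carry_out(
  deltas=[
    [-1,0,0,-0.5,0,0,0],
    [-1,0,0,-1.3,0,0,0],
    [-1,0,0,-2.3,0,0,0],
    [-1,0,0,-3.3,0,0,0],
    [-1,0,0,-3.6,0,0,0],
    [-1,0,0,-3.6,0,0,0],
  ],
)

```text
time: 8.45
position: [0.445, 0.2505, 0.221]
tool_rot: [-0.707, 0.707, -0.001, 0.001]
ft_force: [-0.2, 0.3, 0.3]
grip_width: 0.0871
```

```bash
python3 -c "
from h import *
go(.629,-.112,.200,-np.pi/2)
shot('side','s5.png')"
```

```text
pos [0.445  0.2505 0.221 ] yaw -90.0 q [0.29 0.38 1.72 0.   1.04 1.86] units [14.5  -7.36  0.85] rot [-0.15  0.05 -0.  ] w 0.08706094099869859 t 8.45
```

View pics/s5.png

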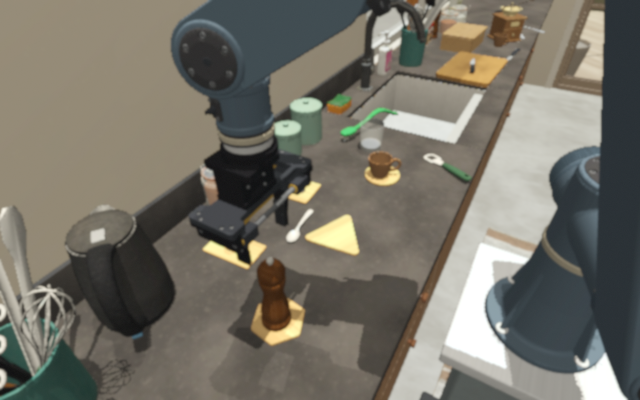

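The mill stands upright on the hexagon (275,300). Next the tea light.

Emit:
carry_out(
  deltas=[
    [-1,0.8,-0.4,0,0,0,0],
    [-1,2.4,-1.2,0,0,0,0],
    [-1,4.2,-2.1,0,0,0,0],
    [-1,6,-3,0,0,0,0],
    [-1,7.8,-3.9,0,0,0,0],
    [-1,9.6,-4.9,0,0,0,0],
    [-1,11.4,-5.8,0,0,0,0],
    [-1,13,-6.6,0,0,0,0],
  ],
)

```text
time: 9.3
position: [0.609, -0.0767, 0.2178]
tool_rot: [-0.707, 0.707, 0.002, -0.001]
ft_force: [0.5, 1.1, -0.0]
grip_width: 0.0871
```

Emit:
carry_out(
  deltas=[
    [-1,1,-0.5,0,0,0,0],
    [-1,1.5,-0.76,0.8,0,0,0],
    [-1,1.5,-0.76,2.3,0,0,0],
    [-1,1.5,-0.76,4,0,0,0],
    [-1,1.5,-0.76,5.5,0,0,0],
    [-1,1.5,-0.76,6.5,0,0,0],
    [-1,1.5,-0.76,6.8,0,0,0],
    [-1,1.5,-0.76,6.8,0,0,0],
  ],
)

```text
time: 10.1
position: [0.6266, -0.1117, 0.0476]
tool_rot: [-0.707, 0.707, 0.002, -0.001]
ft_force: [0.3, -0.0, -0.1]
grip_width: 0.0872
```

```bash
python3 -c "
from h import *
go(.629,-.112,.012,-np.pi/2)
shot('side','s6.png')"
```

```text
pos [ 0.6266 -0.1117  0.0476] yaw -90.01 q [-0.35  0.77  1.52  0.    0.86  1.22] units [ 0.01 -0.1   1.42] rot [ 0.27  0.1  -0.01] w 0.08720805579771948 t 10.1
```

View pics/s6.png

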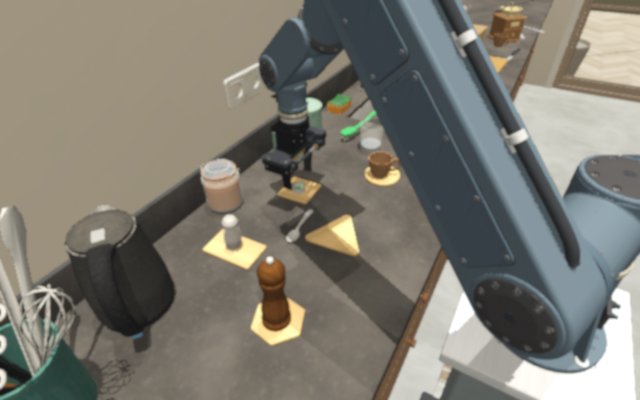

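Emit:
carry_out(
  deltas=[
    [-1,0,-0.06,0.5,0,0,0],
    [-1,0,-0.06,1,0,0,0],
    [-1,0,-0.06,1.3,0,0,0],
    [-1,0,-0.06,1.4,0,0,0],
    [-1,0,-0.06,1.4,0,0,0],
  ],
)

```text
time: 10.65
position: [0.6294, -0.1121, 0.0145]
tool_rot: [-0.707, 0.707, 0.0, -0.0]
ft_force: [0.5, 0.1, -0.6]
grip_width: 0.0869
```

Emit:
carry_out(
  deltas=[
    [1,0,0,0,0,0,0],
    [1,0,0,0,0,0,0],
    [1,0,0,0,0,0,0],
    [1,0,0,0,0,0,0],
    [1,0,0,0,0,0,0],
    [1,0,0,0,0,0,0],
    [1,0,0,0,0,0,0],
    [1,0,0,0,0,0,0],
  ],
  force=8,
)

```text
time: 11.45
position: [0.6298, -0.1123, 0.0151]
tool_rot: [-0.707, 0.707, -0.0, 0.0]
ft_force: [0.5, 0.9, 0.6]
grip_width: 0.037
```

Emit:
carry_out(
  deltas=[
    [1,0,0,0,0,0,0],
    [1,0,0,0,0,0,0],
    [1,0,0,-0.6,0,0,0],
    [1,0,0,-1.4,0,0,0],
    [1,0,0,-2,0,0,0],
    [1,0,0,-2.4,0,0,0],
    [1,0,0,-2.4,0,0,0],
  ],
)

```text
time: 12.15
position: [0.6311, -0.1127, 0.0774]
tool_rot: [-0.707, 0.707, -0.002, 0.001]
ft_force: [1.4, 0.1, -0.1]
grip_width: 0.0369
```

```bash
python3 -c "
from h import *
go(.4535,-.010,.075,-np.pi/2)
shot('side','s7.png');shot('top','t7.png')"
```

```text
pos [ 0.6311 -0.1127  0.0774] yaw -90.0 q [-0.35  0.73  1.5   0.    0.91  1.22] units [-4.11  7.1   0.06] rot [-0.22 -0.08 -0.  ] w 0.03694598229500255 t 12.15
```

View pics/s7.png

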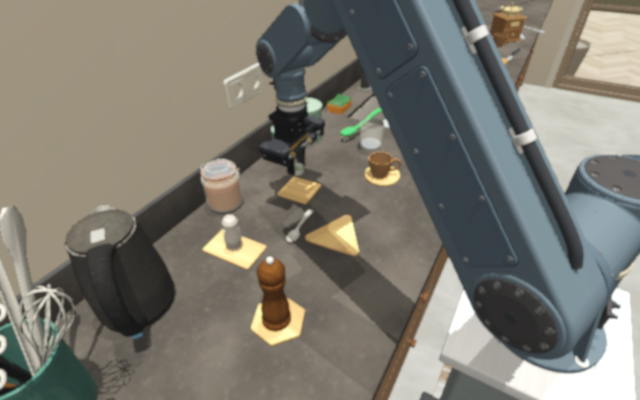

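The tea light is held and the square (300,190) is empty. On to the triangle.

Emit:
carry_out(
  deltas=[
    [1,-0.3,0.5,0,0,0,0],
    [1,-0.9,1.6,0,0,0,0],
    [1,-1.7,3,0,0,0,0],
    [1,-2.5,4.4,0,0,0,0],
    [1,-3.3,5.7,0,0,0,0],
    [1,-3.9,6.7,0,0,0,0],
    [1,-4.11,7.06,0,0,0,0],
    [1,-4.11,7.06,0,0,0,0],
  ],
)

```text
time: 13.05
position: [0.452, -0.0088, 0.0747]
tool_rot: [0.707, -0.707, -0.001, 0.001]
ft_force: [0.8, 0.3, 0.1]
grip_width: 0.037
```

Emit:
carry_out(
  deltas=[
    [1,0,0,0.5,0,0,0],
    [1,0,0,1.3,0,0,0],
    [1,0,0,1.9,0,0,0],
    [1,0,0,2.2,0,0,0],
    [1,0,0,2.3,0,0,0],
    [1,0,0,2.3,0,0,0],
  ],
)

```text
time: 13.65
position: [0.4542, -0.01, 0.0173]
tool_rot: [-0.707, 0.707, -0.0, 0.0]
ft_force: [0.0, 1.1, -0.2]
grip_width: 0.0371
```

```bash
python3 -c "
from h import *
go(.4535,-.010,.015,-np.pi/2)"
```

```text
pos [ 0.4542 -0.01    0.0173] yaw -90.03 q [-0.27  0.7   2.01 -0.    0.44  1.3 ] units [-0.    0.03  0.09] rot [-0.04 -0.01 -0.03] w 0.037144972241946676 t 13.65
```

Emit:
carry_out(
  deltas=[
    [1,0,0,0.1,0,0,0],
    [1,0,0,0.1,0,0,0],
    [-1,0,0,0.1,0,0,0],
    [-1,0,0,0.1,0,0,0],
    [-1,0,0,0.1,0,0,0],
    [-1,0,0,0.1,0,0,0],
    [-1,0,0,-0.3,0,0,0],
    [-1,0,0,-1,0,0,0],
  ],
)

```text
time: 14.45
position: [0.4525, -0.0093, 0.0426]
tool_rot: [-0.707, 0.707, 0.001, -0.001]
ft_force: [-0.0, -0.8, 0.6]
grip_width: 0.077
```

Emit:
carry_out(
  deltas=[
    [-1,0,0,-1.5,0,0,0],
    [-1,0,0,-3,0,0,0],
    [-1,0,0,-4.5,0,0,0],
    [-1,0,0,-4.7,0,0,0],
    [-1,0,0,-4.7,0,0,0],
  ],
)

```text
time: 14.95
position: [0.4539, -0.0096, 0.1616]
tool_rot: [0.707, -0.707, 0.002, -0.001]
ft_force: [0.7, 0.3, -0.1]
grip_width: 0.0866
```

```bash
python3 -c "
from h import *
go(.643,.139,.155,-np.pi/2)
shot('side','s8.png')"
```

```text
pos [ 0.4539 -0.0096  0.1616] yaw -90.0 q [-0.27  0.4   1.92 -0.    0.82  1.3 ] units [-5.94 -7.56  0.29] rot [-0.21 -0.06  0.  ] w 0.08662172595049417 t 14.95
```

View pics/s8.png

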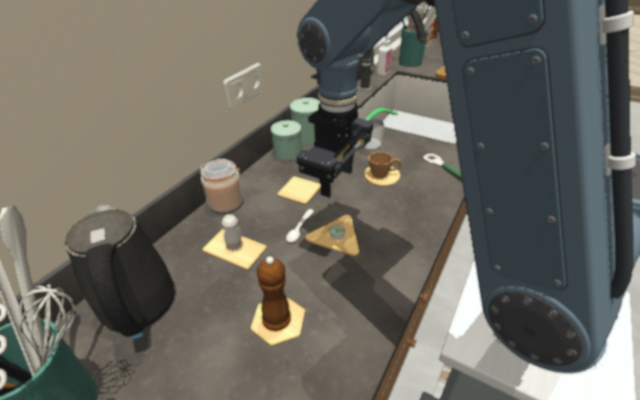

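The tea light sits on the triangle (337,232). Now the salt shaker.

Emit:
carry_out(
  deltas=[
    [-1,-0.5,-0.6,0,0,0,0],
    [-1,-1.4,-1.8,0,0,0,0],
    [-1,-2.5,-3.2,0,0,0,0],
    [-1,-3.6,-4.6,0,0,0,0],
    [-1,-4.7,-6,0,0,0,0],
    [-1,-5.6,-7.2,0,0,0,0],
    [-1,-5.94,-7.56,0,0,0,0],
    [-1,-5.94,-7.56,0,0,0,0],
  ],
)

```text
time: 15.8
position: [0.6417, 0.1399, 0.1574]
tool_rot: [0.708, -0.707, -0.001, 0.001]
ft_force: [-1.1, 0.4, 0.1]
grip_width: 0.0869
```

```bash
python3 -c "
from h import *
go(.643,.139,.044,-np.pi/2)
shot('side','s9.png')"
```

```text
pos [0.6417 0.1399 0.1574] yaw -89.9 q [ 0.04  0.64  1.4  -0.    1.1   1.61] units [ 0.03 -0.07  4.54] rot [ 0.22 -0.02  0.1 ] w 0.08691208424064002 t 15.8
```

View pics/s9.png

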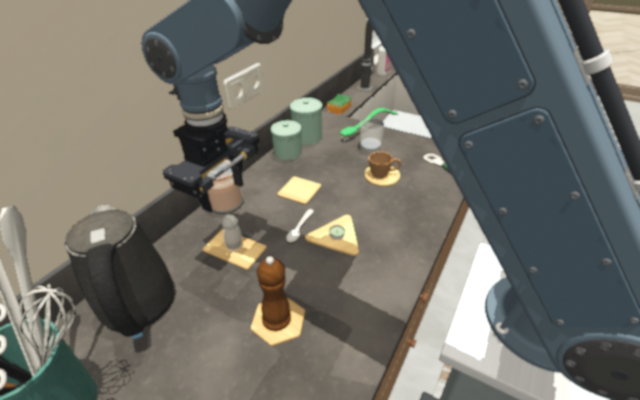

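Emit:
carry_out(
  deltas=[
    [-1,0,-0.02,0.5,0,0,0],
    [-1,0,-0.02,1.4,0,0,0],
    [-1,0,-0.02,2.4,0,0,0],
    [-1,0,-0.02,3.4,0,0,0],
    [-1,0,-0.02,4.2,0,0,0],
    [-1,0,-0.02,4.5,0,0,0],
    [-1,0,-0.02,4.5,0,0,0],
    [-1,0,-0.02,4.5,0,0,0],
  ],
)

```text
time: 16.65
position: [0.6429, 0.1384, 0.0481]
tool_rot: [-0.707, 0.707, -0.0, 0.0]
ft_force: [-0.2, 0.1, 0.2]
grip_width: 0.0867
```

Emit:
carry_out(
  deltas=[
    [1,0,0,0,0,0,0],
    [1,0,0,0,0,0,0],
    [1,0,0,0,0,0,0],
    [1,0,0,0,0,0,0],
    [1,0,0,0,0,0,0],
    [1,0,0,0,0,0,0],
    [1,0,0,0,0,0,0],
    [1,0,0,0,0,0,0],
  ],
  force=15,
)

```text
time: 17.45
position: [0.6428, 0.139, 0.0474]
tool_rot: [-0.707, 0.707, 0.0, -0.0]
ft_force: [-0.3, 0.7, -0.5]
grip_width: 0.0386
```

Emit:
carry_out(
  deltas=[
    [1,0,0,0,0,0,0],
    [1,0,0,-0.5,0,0,0],
    [1,0,0,-1.2,0,0,0],
    [1,0,0,-2,0,0,0],
    [1,0,0,-2.6,0,0,0],
    [1,0,0,-2.8,0,0,0],
    [1,0,0,-2.8,0,0,0],
  ],
)

```text
time: 18.15
position: [0.6433, 0.139, 0.1188]
tool_rot: [-0.707, 0.707, -0.001, 0.001]
ft_force: [1.3, -0.5, -0.5]
grip_width: 0.0386
```

```bash
python3 -c "
from h import *
go(.630,-.118,.114,-np.pi/2)
shot('side','s10.png')"
```

```text
pos [0.6433 0.139  0.1188] yaw -90.0 q [ 0.04  0.69  1.43 -0.    1.02  1.61] units [10.28  0.53  0.19] rot [-0.12  0.   -0.  ] w 0.0385515852964077 t 18.15
```

View pics/s10.png

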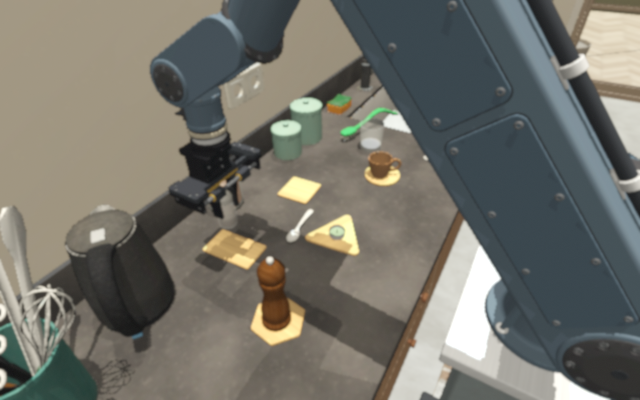

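The opening reads 38.6 mm where 44 mm was expected, so I'll look closely before moving.

```bash
python3 -c "
import cv2
a=cv2.imread('pics/s10.png')[130:270,150:330];cv2.imwrite('pics/s10c.png',cv2.resize(a,None,fx=4,fy=4,interpolation=2))
from h import *
p,d=shot('top','t10.png');cv2.imwrite('pics/t10c.png',cv2.resize(p[140:220,220:320,::-1],None,fx=6,fy=6,interpolation=2))
"
```

```text
(no output)
```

View pics/s10c.png

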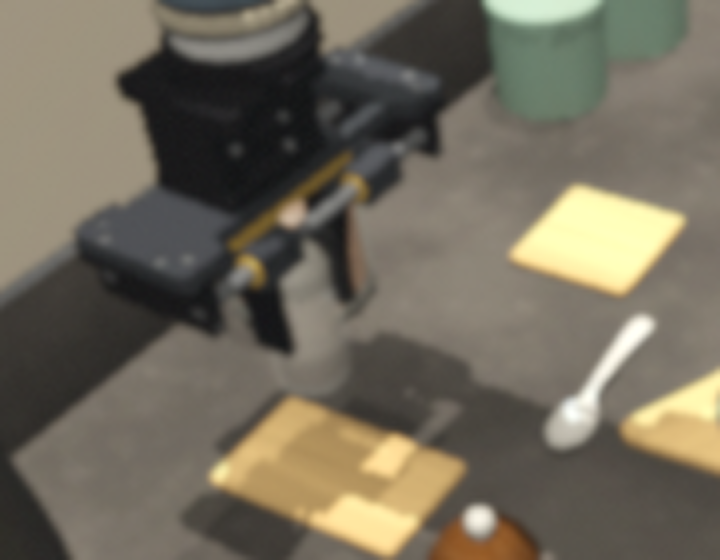

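View pics/t10c.png

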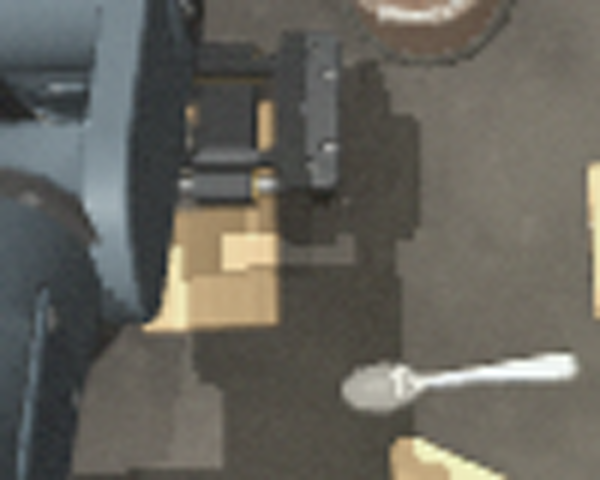

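It hangs upright and centred, with the glass tapering at that height. Moving it to the square.

Emit:
carry_out(
  deltas=[
    [1,0.5,0,0,0,0,0],
    [1,1.6,0.1,0,0,0,0],
    [1,3.1,0.2,0,0,0,0],
    [1,4.6,0.3,0,0,0,0],
    [1,6.1,0.4,0,0,0,0],
    [1,7.6,0.5,0,0,0,0],
    [1,8.9,0.53,0,0,0,0],
    [1,9.9,0.53,0,0,0,0],
  ],
)

```text
time: 19.05
position: [0.6284, -0.1117, 0.1165]
tool_rot: [-0.706, 0.708, 0.001, -0.001]
ft_force: [0.7, 0.9, -0.6]
grip_width: 0.0385
```

Emit:
carry_out(
  deltas=[
    [1,0.38,0,0,0,0,0],
    [1,0.38,0,0.3,0,0,0],
    [1,0.38,0,0.9,0,0,0],
    [1,0.38,0,1.6,0,0,0],
    [1,0.38,0,2.2,0,0,0],
    [1,0.38,0,2.6,0,0,0],
    [1,0.38,0,2.7,0,0,0],
    [1,0.38,0,2.7,0,0,0],
  ],
)

```text
time: 19.85
position: [0.6293, -0.1174, 0.0493]
tool_rot: [0.707, -0.707, -0.001, 0.0]
ft_force: [0.4, 1.0, -1.8]
grip_width: 0.0385
```

```bash
python3 -c "
from h import *
go(.630,-.118,.0474,-np.pi/2)
shot('side','s11.png')"
```

```text
pos [ 0.6293 -0.1174  0.0493] yaw -89.96 q [-0.36  0.77  1.51  0.    0.86  1.21] units [ 0.02 -0.03  0.08] rot [0.06 0.02 0.04] w 0.03845643711596738 t 19.85
```

View pics/s11.png

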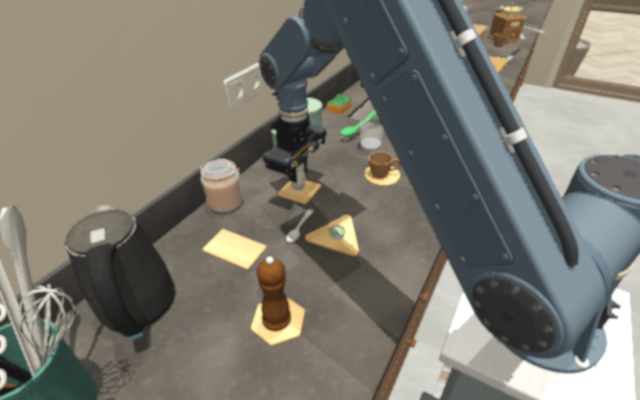

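Emit:
carry_out(
  deltas=[
    [1,0,0,0.05,0,0,0],
    [1,0,0,0.07,0,0,0],
    [1,0,0,0.07,0,0,0],
    [-1,0,0,0.07,0,0,0],
    [-1,0,0,0.07,0,0,0],
    [-1,0,0,0.07,0,0,0],
    [-1,0,0,0.07,0,0,0],
    [-1,0,0,0.07,0,0,0],
  ],
)

```text
time: 20.7
position: [0.6295, -0.118, 0.0484]
tool_rot: [-0.707, 0.707, -0.0, 0.0]
ft_force: [-0.2, 0.2, -0.7]
grip_width: 0.0706
```

Emit:
carry_out(
  deltas=[
    [-1,0,0,-0.4,0,0,0],
    [-1,0,0,-1.2,0,0,0],
    [-1,0,0,-2.4,0,0,0],
    [-1,0,0,-3.8,0,0,0],
    [-1,0,0,-4.8,0,0,0],
    [-1,0,0,-5,0,0,0],
    [-1,0,0,-5,0,0,0],
  ],
)

```text
time: 21.4
position: [0.63, -0.1182, 0.1746]
tool_rot: [-0.707, 0.707, -0.001, 0.001]
ft_force: [0.1, 0.5, -1.1]
grip_width: 0.0867
```

```bash
python3 -c "
from h import *
go(.462,-.284,.160,np.radians(-62))
p,d=shot('side','s12.png')
import cv2
cv2.imwrite('pics/s12c.png',cv2.resize(p[130:250,260:430,::-1],None,fx=4,fy=4,interpolation=2))"
```

```text
pos [ 0.63   -0.1182  0.1746] yaw -90.01 q [-0.36  0.6   1.44  0.    1.1   1.21] units [6.63 6.72 0.57] rot [ -0.12  -0.08 -28.  ] w 0.0866512297914577 t 21.4
```

View pics/s12c.png

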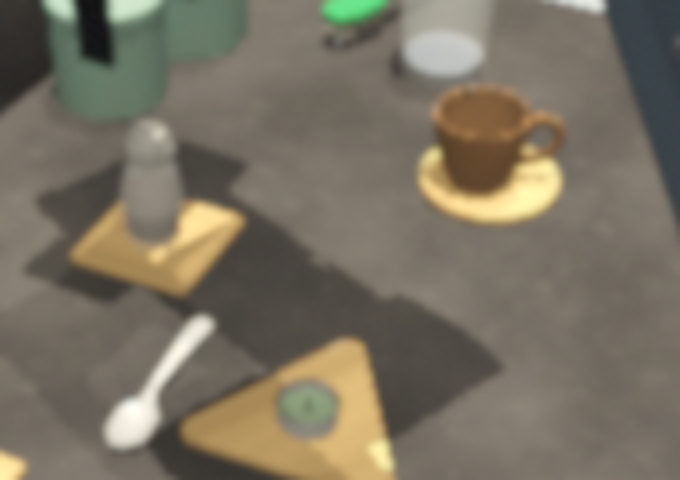

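The salt stands centred on the square (crop 152,235). Next the cup.

Emit:
carry_out(
  deltas=[
    [-1,0.5,0.5,0,0,0,-4],
    [-1,1.5,1.5,0,0,0,-8],
    [-1,2.6,2.6,0,0,0,-13],
    [-1,3.8,3.8,0,0,0,-18],
    [-1,5,5,0,0,0,-23],
    [-1,6.1,6.1,0,0,0,-27],
    [-1,6.63,6.7,0.3,0,0,-28],
    [-1,6.63,6.7,0.5,0,0,-28],
  ],
)

```text
time: 22.25
position: [0.4591, -0.2845, 0.1587]
tool_rot: [0.856, -0.517, -0.002, -0.0]
ft_force: [0.5, 0.3, -0.1]
grip_width: 0.0868
```

Emit:
carry_out(
  deltas=[
    [-1,0,0,0.4,0,0,0],
    [-1,0,0,1,0,0,0],
    [-1,0,0,1.2,0,0,0],
    [-1,0,0,1.2,0,0,0],
  ],
)

```text
time: 22.65
position: [0.4619, -0.2821, 0.1292]
tool_rot: [0.857, -0.514, -0.002, -0.0]
ft_force: [0.5, 0.8, -0.5]
grip_width: 0.0869
```

```bash
python3 -c "
from h import *
go(.462,-.284,.034,np.radians(-62))
p,d=shot('side','s13.png')
import cv2
cv2.imwrite('pics/s13c.png',cv2.resize(p[60:200,300:480,::-1],None,fx=4,fy=4,interpolation=2))"
```

```text
pos [ 0.4619 -0.2821  0.1292] yaw -61.93 q [-0.75  0.55  1.73  0.    0.87  0.33] units [0.08 0.03 3.81] rot [0.05 0.19 0.07] w 0.08685809791067817 t 22.65
```

View pics/s13c.png

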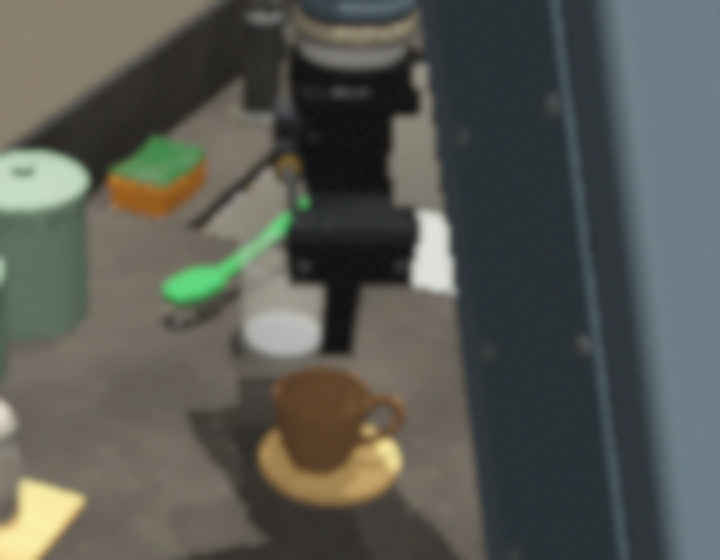

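Emit:
carry_out(
  deltas=[
    [-1,0.04,0.03,0.4,0,0,0],
    [-1,0.05,0.03,1.1,0,0,0],
    [-1,0.05,0.03,1.9,0,0,0],
    [-1,0.05,0.03,2.7,0,0,0],
    [-1,0.05,0.03,3.4,0,0,0],
    [-1,0.05,0.03,3.7,0,0,0],
    [-1,0.05,0.03,3.7,0,0,0],
    [-1,0.05,0.03,3.7,0,0,0],
  ],
)

```text
time: 23.5
position: [0.4623, -0.2855, 0.0387]
tool_rot: [0.857, -0.515, 0.0, 0.0]
ft_force: [-0.1, -1.2, 0.2]
grip_width: 0.0871
```

Emit:
carry_out(
  deltas=[
    [1,0,0,0,0,0,0],
    [1,0,0,0,0,0,0],
    [1,0,0,0,0,0,0],
    [1,0,0,0,0,0,0],
    [1,0,0,0,0,0,0],
    [1,0,0,0,0,0,0],
  ],
  force=20,
)

```text
time: 24.1
position: [0.4623, -0.2856, 0.0388]
tool_rot: [0.857, -0.515, 0.001, 0.0]
ft_force: [0.4, -0.2, 3.7]
grip_width: 0.0647
```

Emit:
carry_out(
  deltas=[
    [1,0,0,0,0,0,0],
    [1,0,0,-0.3,0,0,0],
    [1,0,0,-0.7,0,0,0],
    [1,0,0,-1,0,0,0],
    [1,0,0,-1,0,0,0],
  ],
)

```text
time: 24.6
position: [0.4625, -0.2857, 0.0646]
tool_rot: [0.857, -0.515, 0.001, 0.0]
ft_force: [-0.5, -0.4, -1.4]
grip_width: 0.0648
```

```bash
python3 -c "
from h import *
go(.642,.143,.14,np.radians(-90))
p,d=shot('side','s14.png')
import cv2
cv2.imwrite('pics/s14c.png',cv2.resize(p[60:200,300:480,::-1],None,fx=4,fy=4,interpolation=2))"
```

```text
pos [ 0.4625 -0.2857  0.0646] yaw -62.0 q [-0.76  0.66  1.77  0.    0.72  0.32] units [-11.76 -14.39  -3.03] rot [-0.08 -0.12 28.  ] w 0.0647735410461956 t 24.6
```

View pics/s14c.png

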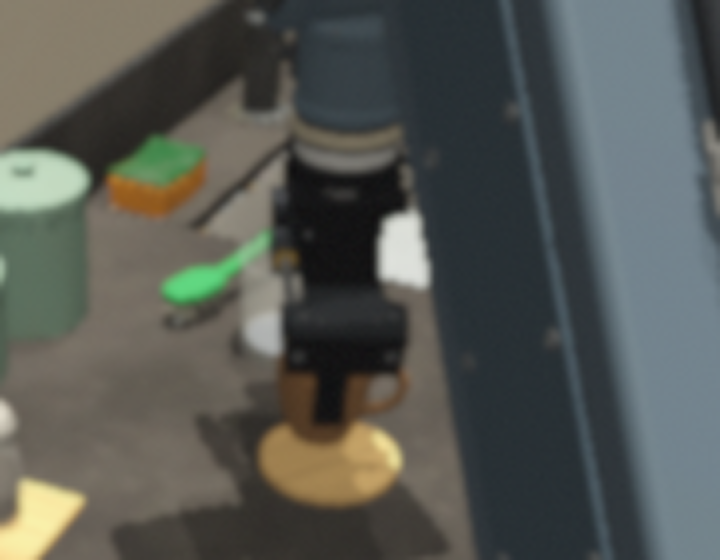

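The cup is held and clear of the round coaster. Raise it, then carry it over to the oblong, turning 28°.

Emit:
carry_out(
  deltas=[
    [1,0,0,-0.5,0,0,0],
    [1,0,0,-1.5,0,0,0],
    [1,0,0,-2.6,0,0,0],
    [1,-0.4,-0.5,-3.5,0,0,1],
    [1,-1.2,-1.5,-3.8,0,0,3],
    [1,-2.1,-2.6,-3.8,0,0,6],
    [1,-3,-3.7,-3.8,0,0,9],
    [1,-3.9,-4.8,-3.8,0,0,12],
  ],
)

```text
time: 25.45
position: [0.5223, -0.1415, 0.159]
tool_rot: [0.798, -0.603, 0.0, -0.0]
ft_force: [0.8, -0.2, -1.3]
grip_width: 0.0642
```

```bash
python3 -c "
from h import *
go(.642,.143,.16,np.radians(-90))"
```

```text
pos [ 0.5223 -0.1415  0.159 ] yaw -74.16 q [-0.47  0.5   1.71  0.    0.93  0.82] units [-9.64 -7.71 -0.04] rot [-1.000e-02 -0.000e+00  1.584e+01] w 0.0641669768367678 t 25.45
```

Emit:
carry_out(
  deltas=[
    [1,-0.6,-0.5,0,0,0,2],
    [1,-1.8,-1.4,0,0,0,4],
    [1,-3.2,-2.6,0,0,0,6],
    [1,-4.6,-3.7,0,0,0,8],
    [1,-6,-4.8,0,0,0,10],
    [1,-7.4,-5.9,0,0,0,12],
    [1,-8.6,-6.9,0,0,0,14],
    [1,-9.4,-7.5,0,0,0,16],
  ],
)

```text
time: 26.25
position: [0.6382, 0.1378, 0.1588]
tool_rot: [0.707, -0.707, 0.0, -0.001]
ft_force: [-0.5, -0.6, -1.2]
grip_width: 0.0646
```

Emit:
carry_out(
  deltas=[
    [1,0,0,0,0,0,0],
    [1,0,0,0,0,0,0],
    [1,0,0,0,0,0,0],
  ],
)

```text
time: 26.55
position: [0.6369, 0.1338, 0.1583]
tool_rot: [-0.707, 0.707, 0.0, -0.001]
ft_force: [-0.4, 0.0, -1.3]
grip_width: 0.0648
```

```bash
python3 -c "
from h import *
go(.642,.143,.0388,np.radians(-90))
p,d=shot('side','s15.png')
shot('top','t15.png')
import cv2
cv2.imwrite('pics/s15c.png',cv2.resize(p[130:290,140:340,::-1],None,fx=3.7,fy=3.7,interpolation=2))"
```

```text
pos [0.6369 0.1338 0.1583] yaw -90.03 q [ 0.04  0.63  1.42 -0.    1.09  1.61] units [-0.37 -0.21  4.78] rot [ 0.07 -0.03 -0.03] w 0.06477093087783312 t 26.55
```

View pics/s15c.png

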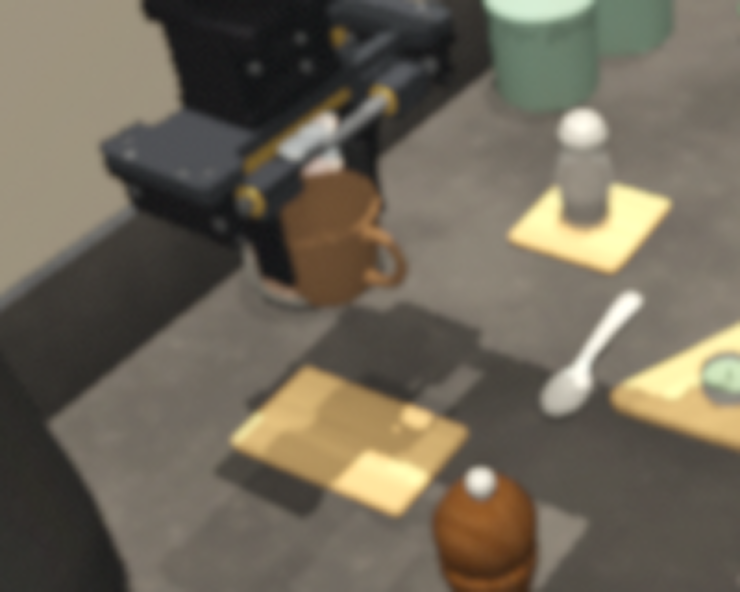

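Emit:
carry_out(
  deltas=[
    [1,-0.25,-0.15,0.4,0,0,0],
    [1,-0.37,-0.21,1.2,0,0,0],
    [1,-0.37,-0.21,2.2,0,0,0],
    [1,-0.37,-0.21,3.2,0,0,0],
    [1,-0.37,-0.21,4,0,0,0],
    [1,-0.37,-0.21,4.4,0,0,0],
    [1,-0.37,-0.21,4.6,0,0,0],
    [1,-0.37,-0.21,4.6,0,0,0],
  ],
)

```text
time: 27.45
position: [0.6428, 0.1439, 0.0428]
tool_rot: [-0.707, 0.707, 0.0, -0.0]
ft_force: [0.5, -0.9, -1.3]
grip_width: 0.0646
```

```bash
python3 -c "
from h import *
go(.642,.143,.0388,np.radians(-90))
p,d=shot('side','s16.png')
import cv2
cv2.imwrite('pics/s16c.png',cv2.resize(p[150:290,140:320,::-1],None,fx=4,fy=4,interpolation=2))"
```

```text
pos [0.6428 0.1439 0.0428] yaw -90.03 q [0.05 0.8  1.47 0.   0.88 1.62] units [0.04 0.03 0.16] rot [ 0.04  0.   -0.03] w 0.0646207386675745 t 27.45
```

View pics/s16c.png

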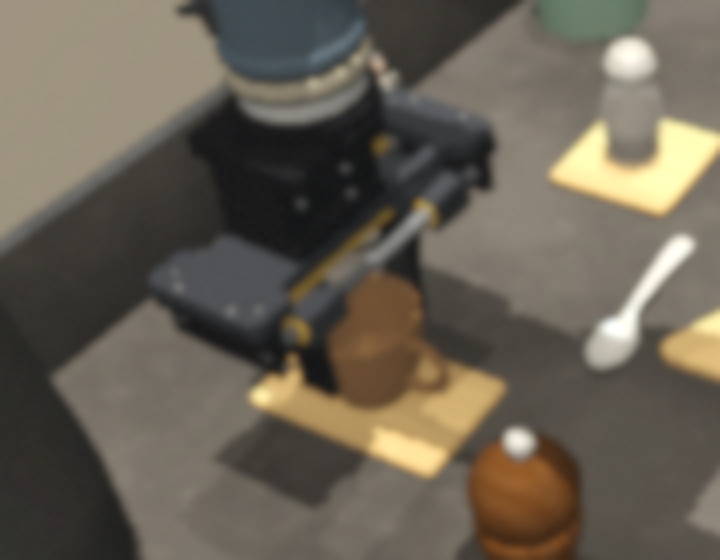

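Emit:
carry_out(
  deltas=[
    [1,0,0,0.07,0,0,0],
    [1,0,0,0.12,0,0,0],
    [1,0,0,0.15,0,0,0],
    [1,0,0,0.15,0,0,0],
  ],
)

```text
time: 27.9
position: [0.643, 0.1441, 0.0399]
tool_rot: [-0.707, 0.707, -0.0, 0.0]
ft_force: [-0.6, -0.3, -1.6]
grip_width: 0.0643
```

Emit:
carry_out(
  deltas=[
    [-1,0,0,0,0,0,0],
    [-1,0,0,0,0,0,0],
    [-1,0,0,0,0,0,0],
    [-1,0,0,0,0,0,0],
    [-1,0,0,0,0,0,0],
    [-1,0,0,0,0,0,0],
  ],
)

```text
time: 28.5
position: [0.6429, 0.144, 0.0396]
tool_rot: [-0.707, 0.707, -0.0, 0.0]
ft_force: [-0.7, 0.2, 0.9]
grip_width: 0.0863
```

Emit:
carry_out(
  deltas=[
    [-1,0,0,-0.4,0,0,0],
    [-1,0,0,-1.2,0,0,0],
    [-1,0,0,-2.4,0,0,0],
    [-1,0,0,-4,0,0,0],
    [-1,0,0,-5.6,0,0,0],
    [-1,0,0,-7,0,0,0],
    [-1,0,0,-7.4,0,0,0],
    [-1,0,0,-7.4,0,0,0],
  ],
)

```text
time: 29.3
position: [0.644, 0.1442, 0.2273]
tool_rot: [0.707, -0.707, 0.002, -0.002]
ft_force: [0.1, -0.1, -0.1]
grip_width: 0.0869
```

```bash
python3 -c "
from h import *
p,d=shot('side','s17.png')
go(.4444,.2500,.225,np.radians(-90))
import cv2
cv2.imwrite('pics/s17c.png',cv2.resize(p[150:350,140:370,::-1],None,fx=3,fy=3,interpolation=2))"
```

```text
pos [0.6426 0.144  0.2249] yaw -90.0 q [ 0.05  0.57  1.34 -0.    1.23  1.62] units [-4.24  7.93 -0.01] rot [-0.04  0.   -0.  ] w 0.08742318142111237 t 29.35
```

View pics/s17c.png

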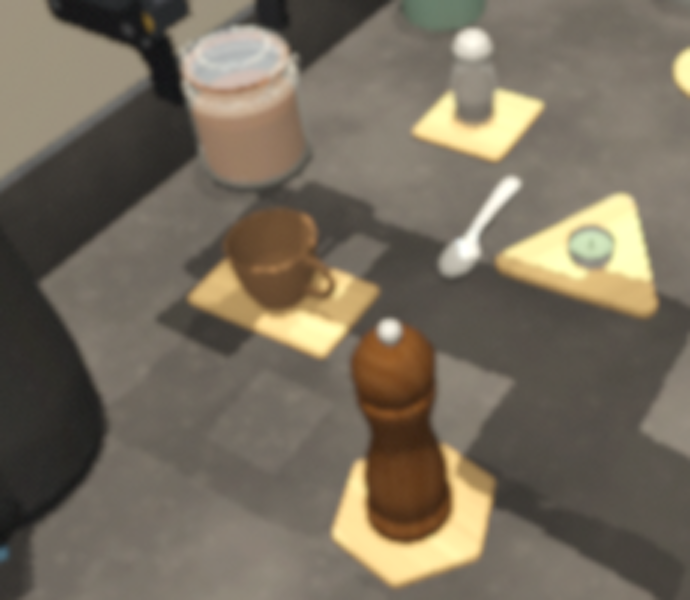

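The cup stands on the oblong (crop 278,275). Last, the mill.

Emit:
carry_out(
  deltas=[
    [-1,-0.3,0.6,0,0,0,0],
    [-1,-0.9,1.7,0,0,0,0],
    [-1,-1.7,3.2,0,0,0,0],
    [-1,-2.5,4.7,0,0,0,0],
    [-1,-3.3,6.2,0,0,0,0],
    [-1,-4,7.5,0,0,0,0],
    [-1,-4.24,7.93,0,0,0,0],
    [-1,-4.24,7.93,0,0,0,0],
  ],
)

```text
time: 30.15
position: [0.4422, 0.2503, 0.2231]
tool_rot: [0.708, -0.706, -0.001, 0.002]
ft_force: [1.2, -0.5, -0.3]
grip_width: 0.087
```

Emit:
carry_out(
  deltas=[
    [-1,0,0,0.4,0,0,0],
    [-1,0,0,1.2,0,0,0],
    [-1,0,0,2.2,0,0,0],
    [-1,0,0,3.2,0,0,0],
    [-1,0,0,3.7,0,0,0],
    [-1,0,0,3.8,0,0,0],
    [-1,0,0,3.8,0,0,0],
  ],
)

```text
time: 30.85
position: [0.4456, 0.2493, 0.1285]
tool_rot: [-0.707, 0.708, 0.0, -0.001]
ft_force: [-0.3, 0.3, -0.4]
grip_width: 0.0869
```

```bash
python3 -c "
from h import *
p,d=shot('side','s18.png')
go(.4444,.2500,.130,np.radians(-90))"
```

```text
pos [0.4459 0.2496 0.1292] yaw -90.07 q [ 0.29  0.52  1.81 -0.    0.82  1.86] units [-0.02  0.06 -0.03] rot [-0.02  0.   -0.07] w 0.08727697819759517 t 30.9
```

View pics/s18.png

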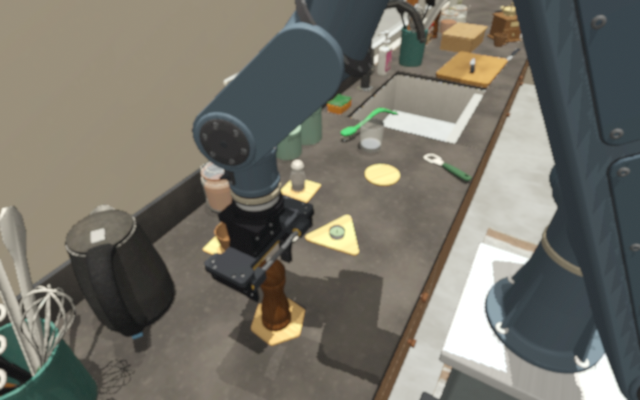

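Emit:
carry_out(
  deltas=[
    [1,0,0,0,0,0,0],
    [1,0,0,0,0,0,0],
    [1,0,0,0,0,0,0],
    [1,0,0,0,0,0,0],
    [1,0,0,0,0,0,0],
    [1,0,0,0,0,0,0],
    [1,0,0,0,0,0,0],
    [1,0,0,0,0,0,0],
  ],
  force=20,
)

```text
time: 31.7
position: [0.4448, 0.25, 0.1297]
tool_rot: [0.707, -0.707, 0.0, -0.0]
ft_force: [0.4, -1.3, 1.8]
grip_width: 0.0477
```

Emit:
carry_out(
  deltas=[
    [1,0,0,-0.4,0,0,0],
    [1,0,0,-0.9,0,0,0],
    [1,0,0,-1.4,0,0,0],
    [1,0,0,-1.8,0,0,0],
    [1,0,0,-2,0,0,0],
    [1,0,0,-2,0,0,0],
  ],
)

```text
time: 32.3
position: [0.445, 0.2502, 0.1803]
tool_rot: [-0.707, 0.707, -0.0, 0.001]
ft_force: [-0.2, 0.3, -2.1]
grip_width: 0.0472
```

```bash
python3 -c "
from h import *
go(.457,-.293,.18,np.radians(-90))"
```

```text
pos [0.445  0.2502 0.1803] yaw -90.01 q [0.29 0.43 1.76 0.   0.94 1.86] units [21.73 -0.48  0.  ] rot [-0.09  0.04 -0.01] w 0.04717755616194207 t 32.3
```

Emit:
carry_out(
  deltas=[
    [1,0.5,0,0,0,0,0],
    [1,1.6,0,0,0,0,0],
    [1,3,-0.1,0,0,0,0],
    [1,4.4,-0.1,0,0,0,0],
    [1,5.8,-0.1,0,0,0,0],
    [1,7.2,-0.2,0,0,0,0],
    [1,8.6,-0.2,0,0,0,0],
    [1,10,-0.2,0,0,0,0],
  ],
)

```text
time: 33.1
position: [0.4485, -0.0019, 0.179]
tool_rot: [-0.707, 0.707, 0.001, -0.001]
ft_force: [0.8, -1.3, -1.8]
grip_width: 0.0471
```

Emit:
carry_out(
  deltas=[
    [1,1.4,0,0,0,0,0],
    [1,2.8,-0.1,0,0,0,0],
    [1,4.2,-0.1,0,0,0,0],
    [1,5.6,-0.2,0,0,0,0],
    [1,7,-0.2,0,0,0,0],
    [1,8.4,-0.2,0,0,0,0],
    [1,9.6,-0.2,0,0,0,0],
    [1,10.4,-0.2,0,0,0,0],
  ],
)

```text
time: 33.9
position: [0.4536, -0.2625, 0.1789]
tool_rot: [-0.706, 0.708, 0.0, -0.0]
ft_force: [0.5, -0.3, -1.2]
grip_width: 0.0471
```

Emit:
carry_out(
  deltas=[
    [1,0.6,0,0,0,0,0],
    [1,0.9,0,0,0,0,0],
    [1,0.9,0,0,0,0,0],
    [1,0.9,0,0,0,0,0],
  ],
)

```text
time: 34.3
position: [0.4542, -0.2811, 0.1794]
tool_rot: [0.707, -0.707, -0.001, -0.0]
ft_force: [-0.4, 0.9, -1.6]
grip_width: 0.0474
```

```bash
python3 -c "
from h import *
go(.457,-.293,.130,np.radians(-90))
p,d=shot('side','s19.png')"
```

```text
pos [ 0.4542 -0.2811  0.1794] yaw -89.97 q [-0.76  0.47  1.7   0.    0.97  0.81] units [ 0.48 -0.11  1.97] rot [0.05 0.08 0.03] w 0.047383860504654846 t 34.3
```

View pics/s19.png

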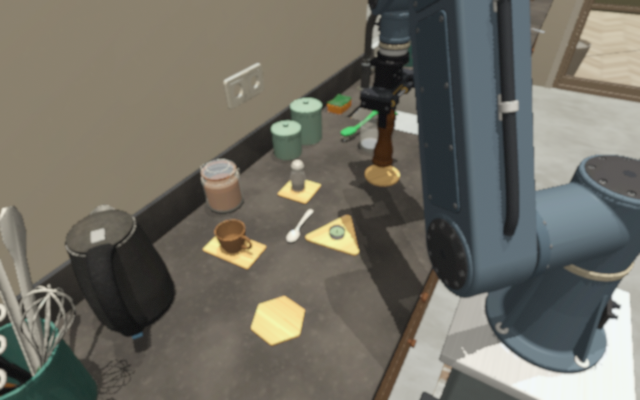

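Emit:
carry_out(
  deltas=[
    [1,0.3,-0.08,0.2,0,0,0],
    [1,0.45,-0.1,0.6,0,0,0],
    [1,0.45,-0.1,1,0,0,0],
    [1,0.45,-0.1,1.4,0,0,0],
    [1,0.45,-0.1,1.7,0,0,0],
    [1,0.45,-0.1,1.88,0,0,0],
    [1,0.45,-0.1,1.92,0,0,0],
    [1,0.45,-0.1,1.92,0,0,0],
  ],
)

```text
time: 35.15
position: [0.4571, -0.2937, 0.1314]
tool_rot: [-0.707, 0.707, 0.0, 0.0]
ft_force: [-0.4, -0.4, -2.6]
grip_width: 0.0469
```

```bash
python3 -c "
from h import *
go(.457,-.293,.1295,np.radians(-90));print(get_obs()['ft_force'])
p,d=shot('side','s20.png')
import cv2
cv2.imwrite('pics/s20c.png',cv2.resize(p[60:200,300:480,::-1],None,fx=4,fy=4,interpolation=2))"
```

```text
pos [ 0.4571 -0.2937  0.1314] yaw -90.0 q [-0.78  0.55  1.72  0.    0.87  0.79] units [-0.03  0.    0.08] rot [ 0.01  0.01 -0.  ] w 0.04692665889205383 t 35.15
[-0.36192508 -0.39686334 -2.60832808]
```

View pics/s20c.png

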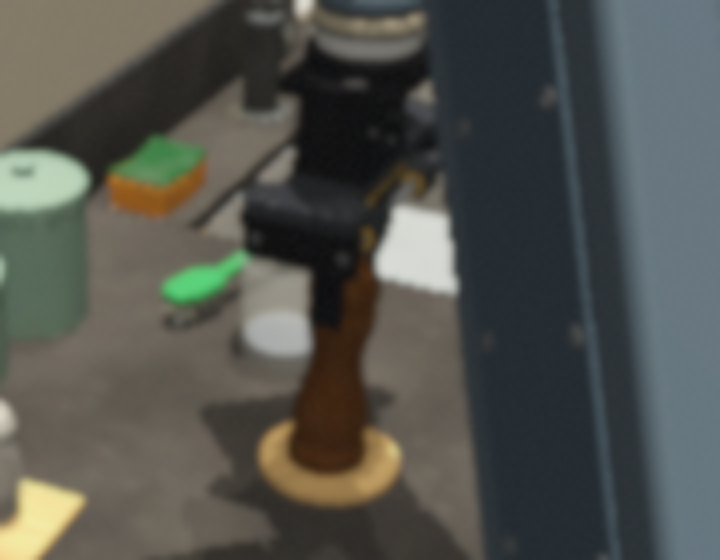

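Emit:
carry_out(
  deltas=[
    [1,0,0,0.04,0,0,0],
    [1,0,0,0.07,0,0,0],
    [1,0,0,0.07,0,0,0],
    [1,0,0,0.07,0,0,0],
  ],
)

```text
time: 35.6
position: [0.4571, -0.2937, 0.1299]
tool_rot: [-0.707, 0.707, -0.0, 0.0]
ft_force: [-0.2, -0.5, -0.8]
grip_width: 0.0473
```

Emit:
carry_out(
  deltas=[
    [-1,0,0,0,0,0,0],
    [-1,0,0,0,0,0,0],
    [-1,0,0,0,0,0,0],
    [-1,0,0,0,0,0,0],
    [-1,0,0,0,0,0,0],
    [-1,0,0,0,0,0,0],
  ],
)

```text
time: 36.2
position: [0.4571, -0.2937, 0.1299]
tool_rot: [-0.707, 0.707, -0.0, -0.0]
ft_force: [0.6, 0.3, 1.3]
grip_width: 0.0839
```

Emit:
carry_out(
  deltas=[
    [-1,0,0,-0.4,0,0,0],
    [-1,0,0,-1.2,0,0,0],
    [-1,0,0,-2.4,0,0,0],
    [-1,0,0,-3.8,0,0,0],
    [-1,0,0,-4.8,0,0,0],
    [-1,0,0,-5,0,0,0],
    [-1,0,0,-5,0,0,0],
  ],
)

```text
time: 36.9
position: [0.4573, -0.2939, 0.2559]
tool_rot: [-0.707, 0.707, -0.001, 0.0]
ft_force: [0.6, 0.4, 0.3]
grip_width: 0.0871
```

```bash
python3 -c "
from h import *
p,d=shot('side','s21.png')
go(.30,-.38,.25,np.radians(-90))"
```

```text
pos [ 0.4567 -0.2933  0.2546] yaw -90.01 q [-0.78  0.38  1.6  -0.    1.16  0.79] units [3.47 6.27 0.18] rot [ 0.02  0.02 -0.01] w 0.0872194124932445 t 36.95
```

View pics/s21.png

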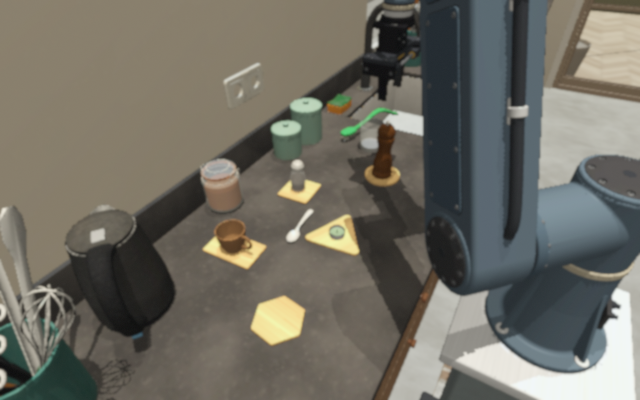

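All five moves are done. Move the arm away to get a clear top view for checking.

Emit:
carry_out(
  deltas=[
    [-1,0.6,1,0,0,0,0],
    [-1,1.4,2.2,0,0,0,0],
    [-1,2.3,3.4,0,0,0,0],
    [-1,3.3,4.4,0,0,0,0],
    [-1,4.5,5.4,0,0,0,0],
    [-1,5.8,6,0,0,0,0],
    [-1,7,6.3,0,0,0,0],
    [-1,7,6.3,0,0,0,0],
  ],
)

```text
time: 37.75
position: [0.2978, -0.4721, 0.2529]
tool_rot: [-0.706, 0.709, 0.0, -0.0]
ft_force: [0.6, 0.8, -0.1]
grip_width: 0.0869
```

Run:
```python
from h import *
print(get_obs()['position'])
p,d=shot('top','t22.png')
cv2.imwrite('pics/t22c.png',cv2.resize(p[150:260,190:450,::-1],None,fx=3,fy=3,interpolation=2))
i=camera_info('top');K=np.array(i['mtx']);R=Rot.from_quat(i['rotation']).as_matrix()
rr,cc=np.mgrid[:400,:640]
W=(np.stack([cc,rr,np.ones_like(cc)],-1)@np.linalg.inv(K).T@R.T)*d[...,None]+i['origin']
def reg(n,x,y,z0,z1,s=.07):
    m=(abs(W[...,0]-x)<s)&(abs(W[...,1]-y)<s)&(W[...,2]>z0)&(W[...,2]<z1)
    P=W[m];print(n,m.sum(),P.mean(0).round(4),np.round((P.min(0)+P.max(0))/2,4),(P.max(0)-P.min(0)).round(3))
reg('mill',.457,-.293,.13,.19);reg('salt',.630,-.118,.07,.12);reg('tea',.4535,-.01,.017,.04,.035);reg('cup',.642,.143,.05,.08)
```

```text
[ 0.29780687 -0.47214278  0.25285712]
mill 240 [ 0.4554 -0.2903  0.1603] [ 0.457  -0.2934  0.1569] [0.047 0.048 0.054]
salt 93 [ 0.6293 -0.1169  0.0932] [ 0.6301 -0.1174  0.0861] [0.03  0.029 0.029]
tea 43 [ 0.452  -0.0097  0.0204] [ 0.4526 -0.0083  0.0232] [0.036 0.036 0.012]
cup 122 [0.642  0.1483 0.0618] [0.6314 0.1447 0.061 ] [0.094 0.065 0.021]
```

View pics/t22c.png

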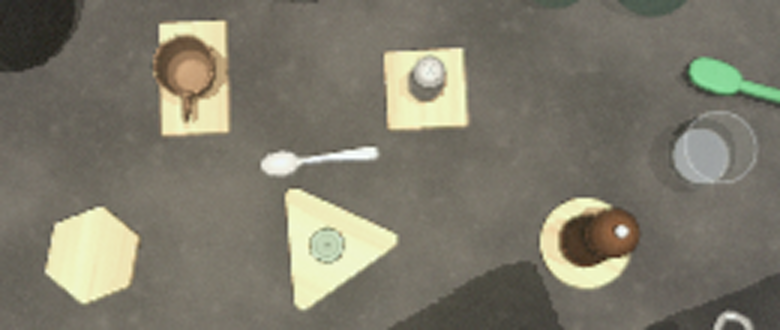

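All four are centred to within a few mm and upright, and the tumbler is where it was at the start. Settle, then hand in.

Emit:
carry_out(
  deltas=[
    [-1,0,0,0,0,0,0],
    [-1,0,0,0,0,0,0],
    [-1,0,0,0,0,0,0],
  ],
)

```text
time: 38.1
position: [0.2999, -0.4673, 0.2545]
tool_rot: [0.708, -0.707, -0.001, -0.0]
ft_force: [0.5, -2.2, 0.5]
grip_width: 0.0873
```

```bash
python3 -c "
from rig import *
print(hand_in())"
```

```text
the job is handed in; nothing more can be done
None
```

All four things now stand on their own coasters, and I handed the job in at about 38 s of the 144 s allowed. I parked the pepper mill on the hexagon, moved the tea light to the triangle, the salt shaker to the square and the cup to the oblong, then put the mill on the round coaster.

The last top picture and depth check put every one within about 4 mm of its coaster's centre. All look upright and let go, the glass shows no visible movement, and the arm is clear. I judged uprightness by eye and did not measure the tilt.

One reading disagreed on the way: the jaws closed to 38.6 mm on the salt shaker, where 44 mm was expected. The close-up showed it hanging straight, probably because the glass narrows there, and it set down normally.

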